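Nest the angle liner in the tube rest

ROBOT

A 6-joint arm with a two-finger parallel gripper is mounted at the origin on a cart in front of the work surface, level with it; the furniture and walls round the work are solid. World frame = base frame: x ahead of the robot, y to its left, z up, the work surface at z = 0. Lengths are in m, angles in degrees, forces in N, time in s.
With the tool pointing down it reaches from about 0.4 to 0.825 m from the base axis. Payload 7 kg.
Tool frame: the origin (TCP) lies at the very end of the fingers, on their centre line; the grasp point (between the pads) lies 19 mm behind it (ctrl.grip_point_offset is the distance from the TCP to the grasp point, in m); x points along the fingers, z is the direction in which the jaws open and shut, and the axes are right-handed (so a half turn about x gives the same grasp; the last joint's range is limited). The gripper opens to 88 mm and grips with 3 to 60 N. Pads are 19 mm wide; open, the fingers measure 130 mm over their backs; the gripper's body (78 mm by 193 mm) begins 47 mm behind the grasp point.
Start: joints at [-50.529, 20.546, 0.682, 0, -70.136, -16.507], TCP at [0.263, -0.621, 0.227] pointing down, gripper open.
Joint ranges: [-176.03, 176.03], [-82.01, 121.73], [-58.28, 71.71], [-173.87, 95.51], [-174.79, -0.11], [-173.66, 173.66]. Speed limits (degrees/s): [136.94, 136.94, 172.46, 180, 180, 180].

INTERFACE

Orientations are given as [roll, pitch, yaw] about the fixed x, y, z axes, in that order (R = Rz(yaw) Ry(pitch) Rx(roll)).
In Python, from plant import get_obs, snapshot, calibration, close_job, ctrl gives the robot as it stands.
- The arm moves only by the tool move_arm, never from a script. Its argument "commands" is a list that holds one entry, the list of rows, each a list of 4 numbers: the shift along the tool's x, y, z in cm, then the turn about the tool's x in rad. In form: [[[dx, dy, dz, spin], ...]]. A call has 1 to 8 rows; each row shifts and turns the commanded pose from where the row before left it, along the tool's axes as they then stand; what a row does not reach is not made up. A row lasts 1/10 s, in which the tool goes at most 50 mm and 8.59 degrees, less where a joint would pass 70% of its speed; a pose out of reach is approached as far as the arm can. A call with a gripper value outside its range is refused whole. "jaw" is the finger opening in cm, from 0 to 8.76, set as the call begins (left out, the last holds). The fingers move at their own pace and stop on an object; the grip force is fixed at half the most. Time passes only in rows, so rows that do not move let the fingers close. It gives the time, the measured TCP pose, the force and the opening at its end, in the units of the state.
- get_obs(): the state, without advancing time (a new reading comes with each control period).
- snapshot(name): name is "scene" or "top"; returns (picture, depth): 400x640x3 uint8, red, green, blue; 400x640 float32, m along the optical axis (not along the pixel's ray), 0 where there is no reading.
- calibration(name): a dict with "mtx" (3x3 intrinsics, pixels), "k1" (the pictures are not rectified: a ray, as slopes to the right and down, at radius r is drawn at 1 + k1 r^2 times it, then the intrinsics apply), "T" (4x4, takes a point from camera to world coordinates). Camera axes: x right, y up, looking along -z (the intrinsics and any distortion apply to the point x, -y, -z); pixel columns grow to the right and rows downward; lengths in m; the calibration is good to about 2 mm. A picture is of the moment at which its call begins. calibration takes no time and is no camera call.
- close_job(): hands the job in, once; it reports no verdict.
The state is a dict: "clock": time; "joint_pos": joint angles; "qvel": joint speeds; "tau": joint torques, N m; "tool_pos": TCP position; "orientation": TCP orientation; "force": force on the tool from outside, world axes, zero at the start; "moment": the same for the moment, N m; "opening": finger opening in m.
Only numpy, scipy, OpenCV 4.12 (cv2) and the standard library are available. Lean on these libraries where they do the work, as an engineer would, in place of code of your own. Each camera call takes 0.05 s, during which the arm holds its last target. There are 200 camera calls.

TASK

Put the loose aluminium angle liner (the V-shaped piece, not the half-round trough) back into the tube rest, the stand with the short-legged angle screwed to it: nest it V in V, seated fully home with its legs flat against the legs below and its ends level with the ends of that angle. Leave the half-round trough where it lies.

Things in the scene. Friction and masses are not known exactly. Their poses are not given: they have to be found in the camera images.
- liner_center (a point): Loose aluminium angle (the liner), about 80 g, V upward in one of two like low grey cradles. Legs 36 mm wide, 4 mm thick, 100 mm long, leaning 45 degrees; 28 mm high. Point: mid-length, 14 mm above the V's bottom edge. x along the piece, y across the V, z up. Pinch it across y on its outermost edges: at y = +-25.5 mm, 11 mm above this point; cradle 10 mm below them, 46 mm wide.
- rest_seat (a point): Tube rest: fixed grey stand, base 100x56x6 mm, with a short-legged aluminium angle screwed on, V upward: legs 24 mm wide, 4 mm thick, 100 mm long; 34 mm wide, top 38 mm above the worktop. Point: where liner_center lies when fully nested, level with that top, mid-length. x along the angle, y across the V, z up. A nested liner's outermost edges lie 11 mm above that top, 8 mm outside it.
- gutter_center (a point): Bystander: loose half-round aluminium trough (half tube), open upward, 40 mm wide, 20 mm high, 100 mm long, in the other grey cradle. Point: half-way up, mid-length; x along it, z up. To be left alone.
Mind the look-alikes: they are no part of the job. What is shaped like the part that bears rest_seat but orange, purple or yellow is not meant.

How it is judged (in metres and radians):
At the end, for the whole second after the job is handed in: The liner lies at rest in the rest's angle, V in V: ends level within 15 mm, sideways within 6 mm and seated within 5 mm in height, aligned along its length and upright within 10 degrees; the trough has not been moved by 20 mm (x of liner_center in the frame of rest_seat between -0.015 and 0.015 m and y of liner_center in the frame of rest_seat between -0.006 and 0.006 m and z of liner_center in the frame of rest_seat between -0.005 and 0.005 m and angle between the x axis of liner_center and the x axis of rest_seat, either way round below 0.175 rad and angle between liner_center's own z axis and vertical below 0.175 rad and linear speed of liner below 0.02 m/s); the robot touches nothing.
It fails at once if the half-round trough is moved by more than 20 mm (distance of gutter_center from where it was at the start of the episode above 0.02 m).
It also fails if it takes over 38 s, if anything falls off the work surface, if the arm or the gripper's body presses on something with over 40 N, if the wrist force passes 120 N, or if a joint passes its speed limit or range.

## Working session

There is one attempt and no reset: what is moved stays moved. The work goes in short steps, Python scripts to look and compute and a tool call to move; the robot and the scene stay as the last step left them, time stands still between calls to the robot, and variables do not carry over. Pictures are saved under pics/ and viewed, about 8 in all and at most 12, crops included, and the job is handed in when it is done.

Besides the shell and the picture viewer there is one more tool, called after "Request:" as name([rows], argument=value, ...), one row to a line, values as JSON. move_arm: Moves the arm, as the interface text tells. Its arguments: {"type":"object","properties":{"commands":{"type":"array"},"jaw":{"type":"number"}},"required":["commands"]}

```bash
mkdir -p pics
cat > h.py <<'E'
import numpy as np, cv2
from plant import get_obs, snapshot, calibration, close_job, ctrl
def cloud(name, depth):
    c=calibration(name); K=np.array(c["mtx"]); T=np.array(c["T"])
    h,w=depth.shape; u,v=np.meshgrid(np.arange(w),np.arange(h))
    p=cv2.undistortPoints(np.stack([u,v],-1).reshape(-1,1,2).astype(float),K,np.array([c["k1"],0,0,0.])).reshape(h,w,2)
    P=np.stack([p[...,0]*depth,-p[...,1]*depth,-depth],-1)
    W=P@T[:3,:3].T+T[:3,3]; W[depth<=0]=np.nan
    return W
E
python3 - <<'E'
from h import *
for n in("scene","top"):
    im,d=snapshot(n); cv2.imwrite(f"pics/{n}0.png",im[...,::-1]); np.save(f"{n}0.npy",cloud(n,d))
print(get_obs())
E
```

```text
{'clock': 0.1, 'joint_pos': array([-5.05272210e+01,  2.05877967e+01,  6.39135285e-01, -1.63014252e-02,
       -7.01355218e+01, -1.65082719e+01]), 'qvel': array([-0.09040853, -0.0498839 ,  0.15031017,  0.03324097, -0.07986177,
        0.03850082]), 'tau': array([-2.66869734e-03, -5.84161627e+01,  2.93753636e+01,  7.01552063e+00,
        1.02051330e-02, -6.10139523e-05]), 'tool_pos': array([ 0.26317366, -0.62111441,  0.22571648]), 'orientation': array([  6.19213052,  89.91443279, 119.15108721]), 'force': array([ 0.10904907, -0.34959321, -0.2745438 ]), 'moment': array([ 0.0098607 , -0.02646255,  0.05812341]), 'opening': 0.08753381703479193}
```

View pics/scene0.png

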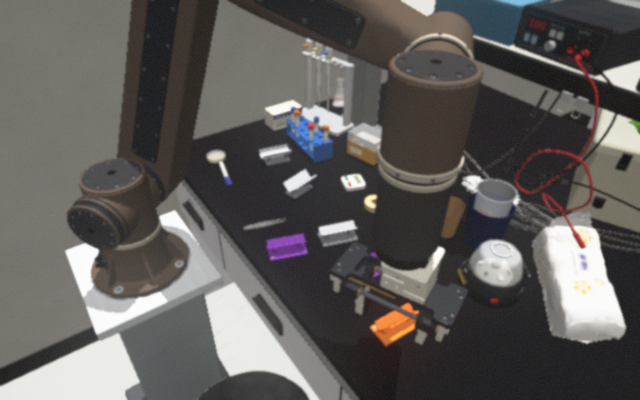

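View pics/top0.png

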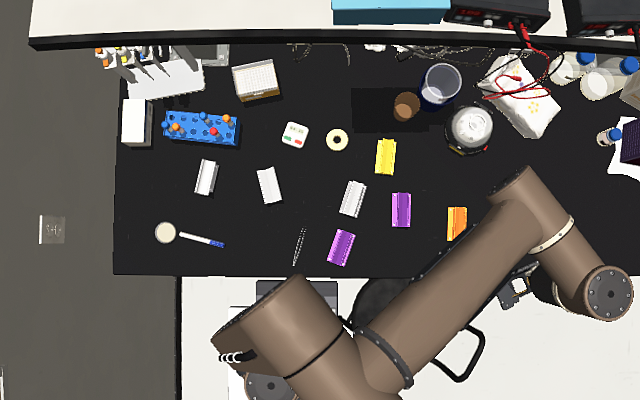

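In the top view there are three metal candidates, at (206,177), (269,185) and (352,198). The coloured look-alikes are yellow (386,156), purple (401,209) and (341,247), and orange (457,222). I'll enlarge the three metal pieces and check their height profiles.

Run:
```python
from h import *
im=cv2.imread("pics/top0.png"); W=np.load("top0.npy")
cs=[(206,177),(269,185),(352,198)]
cv2.imwrite("pics/crop1.png",np.hstack([cv2.resize(im[v-28:v+28,u-20:u+20],None,fx=6,fy=6,interpolation=cv2.INTER_CUBIC) for u,v in cs]))
for u,v in cs:
    w=W[v-28:v+28,u-22:u+22].reshape(-1,3); m=w[:,2]>.012; q=w[m]
    r=cv2.minAreaRect((q[:,:2]*1000).astype(np.float32)); c=q[:,:2].mean(0)
    ev,V=np.linalg.eigh(np.cov((q[:,:2]-c).T)); a=V[:,1]; n=np.array([-a[1],a[0]]); y=(q[:,:2]-c)@n
    print(r,"yaw",np.degrees(np.arctan2(a[1],a[0])),"W axis len",len(q))
    b=np.round(y/.004).astype(int)
    print([(k*4,int(1000*np.median(q[b==k,2])),int((b==k).sum())) for k in np.unique(b)])
```

```text
((548.64111328125, 226.9720916748047), (131.4984893798828, 66.90499114990234), 7.220696926116943) yaw 170.42730442649722 W axis len 480
[(np.int64(-52), 12, 1), (np.int64(-20), 40, 4), (np.int64(-16), 39, 58), (np.int64(-12), 32, 68), (np.int64(-8), 28, 51), (np.int64(-4), 27, 51), (np.int64(0), 25, 50), (np.int64(4), 26, 40), (np.int64(8), 26, 45), (np.int64(12), 29, 32), (np.int64(16), 33, 30), (np.int64(20), 41, 33), (np.int64(24), 44, 17)]
((512.672119140625, 38.65614700317383), (100.47404479980469, 50.184574127197266), 15.315393447875977) yaw -164.96693462407248 W axis len 585
[(np.int64(-24), 41, 27), (np.int64(-20), 39, 50), (np.int64(-16), 36, 53), (np.int64(-12), 32, 50), (np.int64(-8), 29, 50), (np.int64(-4), 22, 52), (np.int64(0), 20, 45), (np.int64(4), 24, 40), (np.int64(8), 28, 43), (np.int64(12), 30, 43), (np.int64(16), 35, 45), (np.int64(20), 40, 39), (np.int64(24), 42, 48)]
((464.95440673828125, -201.26513671875), (64.3929214477539, 123.63008117675781), 86.63160705566406) yaw 162.94507221629132 W axis len 400
[(np.int64(-28), 12, 2), (np.int64(-24), 14, 1), (np.int64(-20), 12, 1), (np.int64(-16), 36, 34), (np.int64(-12), 35, 46), (np.int64(-8), 32, 46), (np.int64(-4), 27, 45), (np.int64(0), 24, 46), (np.int64(4), 26, 49), (np.int64(8), 32, 49), (np.int64(12), 37, 49), (np.int64(16), 35, 27), (np.int64(20), 14, 3), (np.int64(28), 13, 1), (np.int64(44), 12, 1)]
```

View pics/crop1.png

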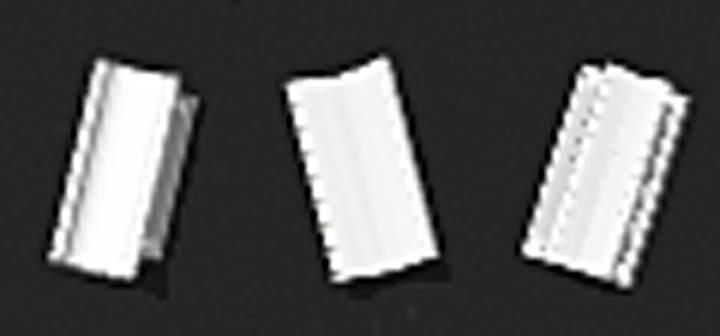

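The left one, at (206,177), is a round profile about 40 mm wide, so it is the half-round trough. The middle one, at (269,185), is a straight V 50 mm wide with its top at about 42 mm, so it is the liner. The right one, at (352,198), is a grey V 34 mm wide with its top at about 37 mm, screwed to a stand, so it is the rest. Next I'll refine the poses and work out the tool shifts.

```bash
cat >> h.py <<'E'
def fit(W,u,v,zmin,hu=22,hv=28):
    q=W[v-hv:v+hv,u-hu:u+hu].reshape(-1,3); q=q[q[:,2]>zmin]
    (c,s,a)=cv2.minAreaRect((q[:,:2]*1000).astype(np.float32))
    if s[0]<s[1]: a-=90
    a=(a+90)%180-90
    t=np.radians(a); n=np.array([-np.sin(t),np.cos(t)]); y=(q[:,:2]*1000-c)@n; x=(q[:,:2]*1000-c)@[n[1],-n[0]]
    A=np.linalg.lstsq(np.c_[np.ones_like(y),y],q[:,2],rcond=None)[0]
    # V apex by |y| fit
    from scipy.optimize import least_squares
    f=least_squares(lambda p:p[0]+p[1]*abs(y-p[2]-p[3]*x)-q[:,2]*1000,[20,1,0,0],loss='soft_l1').x
    print("c",np.round(c,1),"size",np.round(s,1),"yaw",round(a,1),"zmax",np.percentile(q[:,2],97),"V fit z0,slope,y0,dyaw",f.round(2), "n",n.round(3))
from scipy.spatial.transform import Rotation as Ro
def togo(target,yaw_open):
    o=get_obs(); R=Ro.from_euler('xyz',o["orientation"],degrees=True).as_matrix(); 
    d=R.T@(np.array(target)-o["tool_pos"])*100
    th=np.degrees(np.arctan2(R[1,2],R[0,2])); e=(yaw_open-th+90)%180-90
    print("tcp",o["tool_pos"].round(4),"R",R.round(3).tolist()); print("shift tool cm",d.round(2),"jaw yaw",th.round(2),"need world",e.round(2),"spin about tool x rad",np.radians(-e).round(3),"open",o["opening"],"F",o["force"].round(1),"t",o["clock"])
E
python3 - <<'E'
from h import *
W=np.load("top0.npy")
fit(W,269,185,.02); fit(W,352,198,.02); fit(W,352,198,.028)
togo([.513,.039,.2],15.3+90)
E
```

```text
c [512.7  38.7] size [100.5  50.2] yaw 15.3 zmax 0.04493218484971604 V fit z0,slope,y0,dyaw [ 2.101e+01  9.200e-01  2.500e-01 -2.000e-02] n [-0.264  0.964]
c [ 476.2 -207.1] size [ 33.2 100. ] yaw -17.3 zmax 0.04157792226027249 V fit z0,slope,y0,dyaw [24.29  0.91  0.11  0.  ] n [0.297 0.955]
c [ 476.3 -207.2] size [33.2 99.7] yaw -17.3 zmax 0.04225666524228958 V fit z0,slope,y0,dyaw [2.791e+01 6.100e-01 1.100e-01 2.000e-02] n [0.297 0.955]
tcp [ 0.2632 -0.6211  0.2257] R [[-0.001, -0.921, -0.39], [0.001, -0.39, 0.921], [-1.0, 0.0, 0.001]]
shift tool cm [  2.64 -48.75  51.03] jaw yaw 112.96 need world -7.66 spin about tool x rad 0.134 open 0.08753381703479193 F [ 0.1 -0.3 -0.3] t 0.1
```

Request:
move_arm([
  [[0,-2,2.1,0],[0,-3.2,3.3,0],[0,-3.2,3.3,0],[0,-3.2,3.3,0],[0,-3.2,3.3,0],[0,-3.2,3.3,0],[0,-3.2,3.3,0],[0,-3.2,3.3,0]],
], jaw=8.7)

```text
clock: 0.9
tool_pos: [0.3898, -0.2925, 0.2265]
orientation: [-16.5, 90.0, 96.5]
force: [1.2, 0.7, 0.4]
opening: 0.0871
```

Request:
move_arm([
  [[0,-3.2,3.3,0],[0,-3.2,3.3,0],[0,-3.2,3.3,0],[0,-3.2,3.3,0],[0,-3.2,3.4,0],[0,-3.2,3.4,0],[0,-3,3.2,0.067],[0,-2,2.1,0.067]],
])

```text
clock: 1.7
tool_pos: [0.516, 0.035, 0.2264]
orientation: [7.2, 90.0, 112.4]
force: [-0.6, -0.1, 0.4]
opening: 0.0873
```

Run:
```python
from h import *
togo([.5127,.0387,.028],105.2)
```

```text
tcp [0.516  0.035  0.2264] R [[-0.0, -0.965, -0.263], [0.0, -0.263, 0.965], [-1.0, 0.0, 0.0]]
shift tool cm [19.84  0.22  0.44] jaw yaw 105.23 need world -0.03 spin about tool x rad 0.001 open 0.08730488992808987 F [-0.6 -0.1  0.4] t 1.7
```

Request:
move_arm([
  [[3,0.2,0.4,0],[4,0,0,0],[4,0,0,0],[3,0,0,0],[2,0,0,0],[0,0,0,0]],
])

```text
clock: 2.3
tool_pos: [0.5104, 0.0349, 0.0637]
orientation: [95.7, 89.7, -159.0]
force: [-0.4, 1.1, -0.3]
opening: 0.0872
```

Run:
```python
from h import *
togo([.5127,.0387,.028],105.2)
ims=[]
for n in("scene","top"):
    im,d=snapshot(n); np.save(f"{n}1.npy",cloud(n,d))
    u,v=(300,182) if n=="scene" else (269,185)
    ims.append(cv2.resize(im[v-50:v+50,u-50:u+50,::-1],(390,390),interpolation=cv2.INTER_CUBIC))
cv2.imwrite("pics/p2.png",np.hstack(ims))
```

```text
tcp [0.5104 0.0349 0.0637] R [[-0.006, -0.965, -0.263], [-0.002, -0.263, 0.965], [-1.0, 0.006, -0.001]]
shift tool cm [ 3.57 -0.35  0.31] jaw yaw 105.26 need world -0.06 spin about tool x rad 0.001 open 0.08715096292515552 F [-0.4  1.1 -0.3] t 2.3
```

View pics/p2.png

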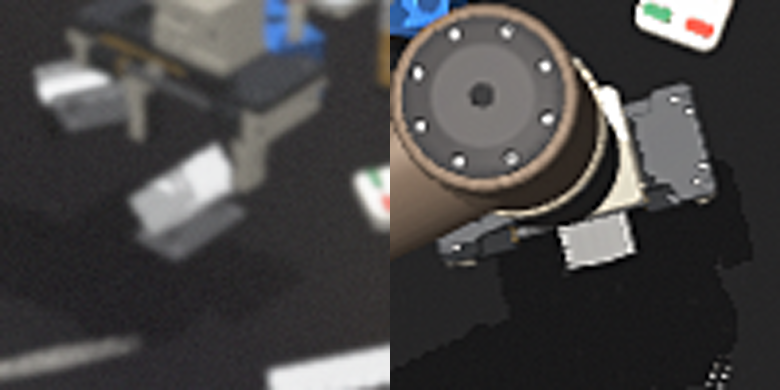

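The fingers straddle the liner: one is behind its right edge at about (245,150) and the other beyond the left edge, and the cradle is clear. I'll go down and settle.

Request:
move_arm([
  [[1.5,-0.3,0.3,0],[1.3,0,0,0],[0.6,0,0,0],[0,0,0,0],[0,0,0,0]],
])

```text
clock: 2.9
tool_pos: [0.5153, 0.0396, 0.0336]
orientation: [-85.3, 89.9, 20.0]
force: [-0.8, 0.1, 0.9]
opening: 0.0867
```

Run:
```python
from h import *
togo([.5127,.0387,.028],105.2)
```

```text
tcp [0.5153 0.0396 0.0336] R [[0.001, -0.965, -0.264], [0.0, -0.264, 0.965], [-1.0, -0.001, 0.0]]
shift tool cm [ 0.56  0.28 -0.02] jaw yaw 105.3 need world -0.1 spin about tool x rad 0.002 open 0.08665634997055512 F [-0.8  0.1  0.9] t 2.9
```

Request:
move_arm([
  [[0.5,0.3,0,0],[0,0,0,0],[0,0,0,0]],
])

```text
clock: 3.2
tool_pos: [0.5117, 0.0385, 0.0277]
orientation: [-98.3, 90.0, 7.0]
force: [-0.6, -1.2, 0.4]
opening: 0.0867
```

Request:
move_arm([
  [[0,0,0,0],[0,0,0,0],[0,0,0,0],[0,0,0,0],[0,0,0,0],[0,0,0,0]],
], jaw=4.5)

```text
clock: 3.8
tool_pos: [0.5121, 0.0376, 0.0279]
orientation: [163.7, 89.9, -91.0]
force: [2.0, -6.8, 1.2]
opening: 0.0485
```

Request:
move_arm([
  [[0,0,0,0],[0,0,0,0],[0,0,0,0]],
])

```text
clock: 4.1
tool_pos: [0.5121, 0.0376, 0.0278]
orientation: [171.6, 89.9, -83.1]
force: [2.0, -6.9, 1.0]
opening: 0.0485
```

Run:
```python
from h import *
togo([.5127,.0387,.028],105.2)
```

```text
tcp [0.5121 0.0376 0.0278] R [[0.0, -0.965, -0.264], [-0.001, -0.264, 0.965], [-1.0, 0.0, -0.001]]
shift tool cm [-0.02 -0.09  0.09] jaw yaw 105.3 need world -0.1 spin about tool x rad 0.002 open 0.048537529296879725 F [ 2.  -6.9  1. ] t 4.1
```

Request:
move_arm([
  [[-1,0,0,0],[-1,0,0,0],[-2,0,0,0],[-3,0,0,0],[-3,0,0,0],[-1,0,0,0],[0,0,0,0]],
])

```text
clock: 4.8
tool_pos: [0.5128, 0.0392, 0.1397]
orientation: [-78.9, 89.8, 26.4]
force: [-1.0, 0.5, -0.7]
opening: 0.0484
```

Run:
```python
from h import *
togo([.4763,-.2072,.14],90-17.3)
im,d=snapshot("scene"); np.save("scene2.npy",cloud("scene",d))
cv2.imwrite("pics/p3.png",cv2.resize(im[100:230,230:380,::-1],(750,650)[:2],interpolation=cv2.INTER_CUBIC)[:600])
```

```text
tcp [0.5128 0.0392 0.1397] R [[0.004, -0.965, -0.264], [0.002, -0.264, 0.965], [-1.0, -0.004, 0.001]]
shift tool cm [ -0.09  10.02 -22.8 ] jaw yaw 105.3 need world -32.6 spin about tool x rad 0.569 open 0.04842412436509269 F [-1.   0.5 -0.7] t 4.8
```

View pics/p3.png

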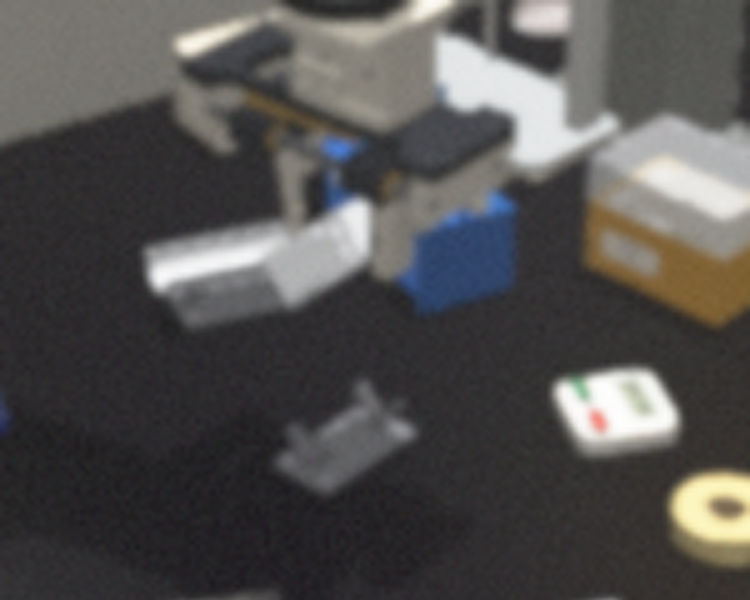

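The liner hangs in the jaws at (320,255), its empty cradle is at (345,445), and the trough at (215,270) hasn't been touched. Now I'll carry it over the rest.

Request:
move_arm([
  [[0,0.7,-1.6,0],[0,1.3,-3,0],[0,1.4,-3.2,0],[0,1.5,-3.4,0],[0,1.5,-3.4,0],[0,1.4,-3.2,0],[0,1.3,-3,0],[0,0.9,-2,0]],
])

```text
clock: 5.65
tool_pos: [0.4739, -0.2093, 0.1358]
orientation: [65.8, 89.8, 171.0]
force: [0.9, 0.0, -1.1]
opening: 0.0486
```

Request:
move_arm([
  [[0,0,0,0.08],[0,0,0,0.1],[0,0,0,0.1],[0,0,0,0.1],[0,0,0,0.1],[0,0,0,0.09],[0,0,0,0],[0,0,0,0]],
])

```text
clock: 6.45
tool_pos: [0.4748, -0.2076, 0.1365]
orientation: [97.9, 89.9, 170.6]
force: [0.5, 0.3, -1.9]
opening: 0.0485
```

Run:
```python
from h import *
togo([.4763,-.2072,.085],90-17.3)
ims=[]
for n,(u,v) in dict(scene=(340,215),top=(345,190)).items():
    im,d=snapshot(n); np.save(f"{n}3.npy",cloud(n,d)); cv2.imwrite(f"{n}3raw.png",im[...,::-1])
    ims.append(cv2.resize(im[v-50:v+50,u-50:u+50,::-1],(400,400),interpolation=cv2.INTER_CUBIC))
cv2.imwrite("pics/p4.png",np.hstack(ims))
```

```text
tcp [ 0.4748 -0.2076  0.1365] R [[-0.002, -0.955, 0.296], [0.0, 0.296, 0.955], [-1.0, 0.002, -0.0]]
shift tool cm [ 5.15 -0.14  0.08] jaw yaw 72.77 need world -0.07 spin about tool x rad 0.001 open 0.04854355803645931 F [ 0.5  0.3 -1.9] t 6.45
```

View pics/p4.png

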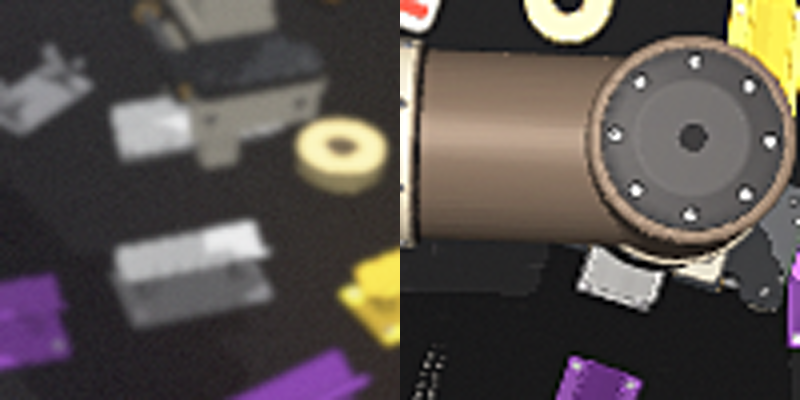

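The liner hangs above the rest, its near end showing in the left crop at (150,125) with the rest at (190,265). Before lowering I'll check where it sits in the grip against the rest's frame.

Run:
```python
from h import *
t=np.radians(-17.3); ax=np.array([np.cos(t),np.sin(t)]); n=np.array([-ax[1],ax[0]])
for nm in("top","scene"):
    W=np.load(nm+"3.npy").reshape(-1,3); p=W[:,:2]-[.4763,-.2072]
    x,y,z=1e3*(p@ax),1e3*(p@n),1e3*W[:,2]
    m=(abs(x)<70)&(abs(y)<27)&(z>115)&(z<157)&((x<-14)|(x>14)); 
    if m.sum()<15: print(nm,m.sum()); continue
    x,y,z=x[m],y[m],z[m]
    print(nm,m.sum(),"x",np.percentile(x,[1,50,99]).round(1),"y",np.percentile(y,[1,50,99]).round(1),"z",np.percentile(z,[1,50,99]).round(1))
    from scipy.optimize import least_squares
    f=least_squares(lambda q:q[0]+.95*abs(y-q[1])+q[2]*x-z,[130,0,0],loss='soft_l1').x
    print("z0,y0,slope dz/dx",f.round(3))
```

```text
top 153 x [-51.  -40.2 -27.4] y [-23.5   2.2  25.4] z [126.2 142.1 152.5]
z0,y0,slope dz/dx [ 1.24632e+02  1.20100e+00 -1.04000e-01]
scene 231 x [-52.1 -31.7  43. ] y [-25.8   8.6  23.5] z [125.  141.3 151.1]
z0,y0,slope dz/dx [ 1.26019e+02 -1.42800e+00 -1.50000e-02]
```

Ends level (near end at -51 mm), sideways within about 1.4 mm, and nearly level. Lowering.

Request:
move_arm([
  [[1,-0.1,0.1,0],[2,0,0,0],[2,0,0,0],[1.5,0,0,0],[1,0,0,0],[0.5,0,0,0],[0,0,0,0],[0,0,0,0]],
])

```text
clock: 7.35
tool_pos: [0.4771, -0.2071, 0.058]
orientation: [-86.2, 90.0, -13.6]
force: [0.4, -0.1, -0.8]
opening: 0.0485
```

Run:
```python
from h import *
togo([.4763,-.2072,.037],90-17.3)
```

```text
tcp [ 0.4771 -0.2071  0.058 ] R [[0.001, -0.954, 0.298], [-0.0, 0.298, 0.954], [-1.0, -0.001, 0.0]]
shift tool cm [ 2.1   0.08 -0.03] jaw yaw 72.64 need world 0.06 spin about tool x rad -0.001 open 0.04847208396688194 F [ 0.4 -0.1 -0.8] t 7.35
```

Request:
move_arm([
  [[0.5,0,0,0],[0.5,0,0,0],[0.4,0,0,0],[0.3,0,0,0],[0,0,0,0],[0,0,0,0]],
])

```text
clock: 7.95
tool_pos: [0.4767, -0.2071, 0.0405]
orientation: [109.9, 90.0, -177.5]
force: [0.3, -0.1, 0.4]
opening: 0.0483
```

Request:
move_arm([
  [[0.2,0,0,0],[0,0,0,0],[0,0,0,0]],
])

```text
clock: 8.25
tool_pos: [0.4771, -0.2073, 0.0389]
orientation: [-101.5, 90.0, -28.8]
force: [-0.1, -2.4, 3.7]
opening: 0.0483
```

Light contact has started (3.7 N up). I'll press in small steps.

Request:
move_arm([
  [[0.1,0,0,0],[0,0,0,0],[0,0,0,0]],
])

```text
clock: 8.55
tool_pos: [0.4771, -0.2076, 0.0386]
orientation: [-112.9, 89.9, -40.2]
force: [-2.6, -3.2, 9.8]
opening: 0.0481
```

Request:
move_arm([
  [[0.1,0,0,0],[0,0,0,0],[0,0,0,0]],
])

```text
clock: 8.85
tool_pos: [0.4772, -0.208, 0.0381]
orientation: [-117.8, 89.9, -45.1]
force: [-4.5, -4.8, 15.9]
opening: 0.0485
```

It's seated firmly. Open partway, then rise.

Request:
move_arm([
  [[0,0,0,0],[0,0,0,0],[0,0,0,0],[0,0,0,0],[0,0,0,0]],
], jaw=7)

```text
clock: 9.35
tool_pos: [0.4766, -0.2069, 0.0363]
orientation: [91.3, 90.0, 163.9]
force: [0.4, 0.1, -0.4]
opening: 0.0698
```

Request:
move_arm([
  [[-1,0,0,0],[-2,0,0,0],[-3,0,0,0],[-4,0,0,0],[-4,0,0,0],[-3,0,0,0]],
])

```text
clock: 9.95
tool_pos: [0.4771, -0.2072, 0.2101]
orientation: [-83.7, 89.8, -11.1]
force: [0.6, 0.0, -0.1]
opening: 0.0699
```

Request:
move_arm([
  [[0,-3,2,0],[0,-3,2,0],[0,-3,3,0],[0,-3,3,0],[0,-3,3,0],[0,-2,3,0],[0,0,0,0]],
])

```text
clock: 10.65
tool_pos: [0.6894, -0.1025, 0.2057]
orientation: [116.1, 90.0, -171.2]
force: [0.0, 0.1, -0.4]
opening: 0.0701
```

Run:
```python
from h import *
ims=[]
for n,(u,v) in dict(scene=(340,230),top=(352,198)).items():
    im,d=snapshot(n); W=cloud(n,d); np.save(f"{n}4.npy",W)
    ims.append(cv2.resize(im[v-40:v+40,u-40:u+40,::-1],(400,400),interpolation=cv2.INTER_CUBIC))
    if n=="top":
        fit(W,352,198,.025)
        fit(W,206,177,.02); fit(np.load("top0.npy"),206,177,.02)
cv2.imwrite("pics/p5.png",np.hstack(ims)); togo([.4763,-.2072,.037],72.7)
```

```text
c [ 476.9 -207.1] size [ 49.8 101.8] yaw -17.2 zmax 0.05360973068218358 V fit z0,slope,y0,dyaw [29.71  0.96 -0.16  0.  ] n [0.295 0.955]
c [456.2  59.3] size [100.7  72.5] yaw 6.3 zmax 0.7395009358465544 V fit z0,slope,y0,dyaw [ 7.0130e+02  4.0000e-02  5.0187e+02 -1.0190e+01] n [-0.11   0.994]
c [535.4 226.6] size [ 43. 101.] yaw -12.1 zmax 0.045175685033503235 V fit z0,slope,y0,dyaw [2.216e+01 9.100e-01 7.100e-01 1.000e-02] n [0.21  0.978]
tcp [ 0.6869 -0.1044  0.2063] R [[-0.001, -0.955, 0.298], [-0.0, 0.298, 0.955], [-1.0, 0.001, -0.0]]
shift tool cm [ 16.95  17.03 -16.07] jaw yaw 72.69 need world 0.01 spin about tool x rad -0.0 open 0.07021825804400979 F [-0.1 -0.1  0.2] t 10.75
```

View pics/p5.png

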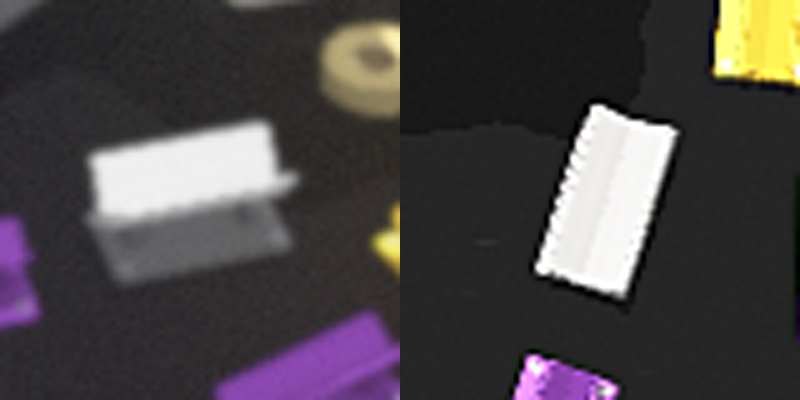

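The picture shows the liner nested in the rest, at (605,200) in the top crop. It's within 1 mm in plan and 0.1 degrees in yaw. Its inner V bottom is at 29.7 mm, which is the height expected for full seating (24 + 5.7). Handing in.

```bash
python3 -c "
from plant import *
close_job()"
```

```text
the job is handed in; nothing more can be done
```

The liner is back in the grey tube rest, nested V in V, and the job was handed in at about 10.8 s of the 38 s allowed. I pressed it home with about 16 N, released it and moved the arm clear.

- **Position:** the last top view put the liner's centre at (476.9, -207.1) mm, against (476.3, -207.2) mm measured for the rest. Yaw was -17.2° against -17.3°.
- **Seating:** the inner bottom of the V was at 29.7 mm, the height expected when fully seated. The wrist force was about zero after release.
- **Trough:** I have no numeric check that it stayed put. The arm hid it in the last top view, so that fit was meaningless. The scene picture taken just after the lift showed it undisturbed, and the arm worked away from it after that.
- **Grip opening:** it read 48.5 mm while holding the liner, against the 51 mm given for its width. I didn't find out why, but the grip held.

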